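Toast a sandwich in the toasting cage

ROBOT

A 7-joint arm with a two-finger parallel gripper is mounted at the origin on a cart in front of the work surface, level with it; the furniture and walls round the work are solid. World frame = base frame: x ahead of the robot, y to its left, z up, the work surface at z = 0. Lengths are in m, angles in rad, forces in N, time in s.
With the tool pointing down it reaches from about 0.35 to 0.9 m from the base axis. Payload 8.1 kg.
Tool frame: the origin (TCP) lies where the fingers leave the gripper's body, on its centre line; the fingertips stand 66 mm ahead of it and the grasp point (between the pads) lies 47 mm ahead of it; z points along the fingers, y is the line along which they close (so a half turn about z gives the same grasp; the last joint's range is limited). The gripper opens to 92 mm and grips with 3 to 60 N. Pads are 19 mm wide; open, the fingers measure 130 mm over their backs; the gripper's body (75 mm by 190 mm) begins 47 mm behind the grasp point.
Start: joints at [1.006, 0.434, 0.025, 1.573, -0.012, 1.134, -0.075], TCP at [0.278, -0.56, 0.292] pointing down, gripper open.
Joint ranges: [-2.62, 2.62], [-0.44, 2.09], [-1.27, 1.32], [0.08, 2.57], [-1.32, 4.46], [0.12, 2], [-2.74, 2.74]. Speed limits (rad/s): [2.22, 2.22, 3.01, 3.01, 3.14, 3.14, 3.14].

INTERFACE

Orientations are given as a rotation vector (axis times angle).
In Python, from cell import arm gives the robot as it stands.
- The arm moves only by the tool send_rows, never from a script. Its argument "motion" is text: rows parted by semicolons, each of 7 numbers parted by spaces: the closure, from 0 (fully open) to 1 (shut), then the shift along the world's x, y, z in m, then the turn, a rotation vector about the world's x, y, z in degrees. A call has 1 to 5 rows; each row shifts and turns the commanded pose from where the row before left it; what a row does not reach is not made up. A row lasts 1/8 s, in which the tool goes at most 62.5 mm and 10.7 degrees, less where a joint would pass 70% of its speed; a pose out of reach is approached as far as the arm can. A call is refused whole if a number of a shift passes 0.0625 or a number of a turn 10.7, either way. A call with a gripper value outside its range is refused whole. The fingers move at their own pace and stop on an object; "force" is the grip in N (left out, the last holds). Time passes only in rows, so rows that do not move let the fingers close. It gives the time, the measured TCP pose, the force, the opening and the grip force at its end, in the units of the state.
- arm.observe(): the state, without advancing time (a new reading comes with each control period).
- arm.get_image(name): name is "side" or "top"; returns (picture, depth): 480x640x3 uint8, blue, green, red; 480x640 float32, m along the optical axis (not along the pixel's ray), 0 where there is no reading.
- arm.camera_model(name): a dict with "fx", "fy", "cx", "cy" (pixels), "view" (4x4, takes a point from world to camera coordinates). Camera axes: x right, y down, z forward; pixel columns grow to the right and rows downward; lengths in m; the calibration is good to about 2 mm. A picture is of the moment at which its call begins. camera_model takes no time and is no camera call.
- arm.sign_off(): hands the job in; it is judged then, once.
The state is a dict: "clock": time; "joints": joint angles; "dq": joint speeds; "joint_efforts": joint torques, N m; "position": TCP position; "ee_rot": TCP orientation; "force": force on the tool from outside, world axes, zero at the start; "ft_torque": the same for the moment, N m; "width": opening from 0.0 (shut) to 1.0 (fully open); "gripper_force": force on a finger pad.
Only numpy, scipy, OpenCV 4.12 (cv2) and the standard library are available. Lean on these libraries where they do the work, as an engineer would, in place of code of your own. Each camera call takes 0.05 s, during which the arm holds its last target. There are 200 camera calls.

TASK

Toast the sandwich: lift the wire toasting cage off its hook on the drying stand, lower it into the toaster's slot without dropping it or tipping it over, and let it stand there on the raised carriage. Then press the toaster's lever (not the cage) down until it catches and stays down by itself. Leave the turner hanging and the other things where they are.

Things in the scene. Friction and masses are not known exactly. Their poses are not given: they have to be found in the camera images.
- cage: Flat rigid wire cage holding a sandwich, 160 g, hung on either of the stand's two hooks. Origin: centre of its underside; z up the handle, y along its width, x through its thickness. Cage part 22 (x) x 110 (y) x 92 (z) mm; above it two wires, 29 mm apart, leave an open eye from z = 92 to 136 mm, topped by the grip. Half a turn about z makes no difference.
- cage_grip (a point): Middle of the cage's black flat-sided grip, 14 (x) x 34 (y) x 48 (z) mm, 162 mm above the cage's underside (grip from 136 to 184 mm). Nothing stands above it: pinch it from above across its 34 mm (cage's y). While hung, the hook passes through the eye along x and the grip's underside rests on it.
- stand: Fixed drying stand: grey drip tray 112 (x) x 250 (y) x 11 mm, wire frame at its back (bar along y at x = +42, z = 162 mm). Origin: centre of the tray's underside. Two hooks of 8 mm rod at y = +75 and -75 mm run from the bar to the stand's -x side, rod centre at z = 162 mm; hung things sit at about x = -6 mm.
- hook_l (a point): Upturned end of the hook at the stand's y = +75 mm; axes as the stand's. Its top is 179 mm above the worktop, 17 mm above the rod's centre; it turns up between x = -30 and -46 mm of the stand. To come off, the cage rises 15 to 33 mm (more, and the eye's lower edge meets the rod) and then moves 60 mm or more along the stand's -x.
- hook_r (a point): The same for the hook at the stand's y = -75 mm.
- toaster: Fixed one-slot toaster, steel with black ends, 104 (x) x 244 (y) x 166 (z) mm. Origin: centre of its underside; y along its length; the lever is on its -y end. In the slot is a sprung carriage whose top is 100 mm above the worktop while the lever is up; it sinks with the lever, and yields if loaded with more than about 5 N. What is let into the slot stands on it.
- slot_mouth (a point): Centre of the slot's mouth, in the toaster's top, 165 mm above the worktop; axes as the toaster's. The slot is 150 mm long (y) and 38 mm wide (x) at the mouth, narrowing inside to 31 mm.
- lever_top (a point): Middle of the top face of the black lever paddle on the toaster's -y end: paddle 42 (x) x 26 (y) x 12 (z) mm, sticking out 29 mm from the end face; its top is 150 mm above the worktop when up.
- lever (a joint): Toaster lever, m: 0 up, grows as it is pressed down; hard stop at 0.040. A spring pushes it up (5 N at the top, about 9 N at the bottom, some 3 N more while passing the catch). Pressed to 0.035 or beyond, it snaps under a catch and stays at about 0.034 when let go; let go earlier it springs back to 0.
- turner: Small steel slotted turner 64 mm wide and 140 mm long, hanging from the stand's other hook; origin at the middle of its lower edge. Leave it.
- jam_jar: Glass jar with a red lid, 58 x 62 x 86 mm, origin at its underside. Leave it.
- tomato: Tomato, 70 mm. Leave it.
- cup: Small patterned cup with a handle, 58 x 84 x 49 mm. Leave it.

How it is judged:
By the outcome, as a careful person would: the job done as asked, in the order asked, and still so for the second after the job is handed in, with the robot touching nothing.
It also fails if it takes over 58 s, if anything falls off the work surface, if the arm or the gripper's body presses on something with over 40 N, if the wrist force passes 120 N, or if a joint passes its speed limit or range.

## Working session

There is one attempt and no reset: what is moved stays moved. The work goes in short steps, Python scripts to look and compute and a tool call to move; the robot and the scene stay as the last step left them, time stands still between calls to the robot, and variables do not carry over. Pictures are saved under pics/ and viewed, at most 10 in all, crops included, and the job is handed in when it is done.

Besides the shell and the picture viewer there is one more tool, called after "Request:" as name(argument=value, ...) on one line, values as JSON. send_rows: Moves the arm, as the interface text tells. Its arguments: {"type":"object","properties":{"motion":{"type":"string"},"force":{"type":"number"}},"required":["motion"]}

```bash
mkdir -p pics
cat > h.py <<'E'
import numpy as np, cv2
from cell import arm
def cloud(n):
    im,d=arm.get_image(n); m=arm.camera_model(n)
    v,u=np.mgrid[0:480,0:640]
    P=np.stack([(u-m['cx'])/m['fx']*d,(v-m['cy'])/m['fy']*d,d],-1)
    V=np.array(m['view']); W=(P-V[:3,3])@V[:3,:3]
    W[d<=0]=np.nan
    return im,W
E
python3 - <<'E'
from h import *
for n in ['side','top']:
    im,W=cloud(n); cv2.imwrite(f'pics/{n}0.png',im); np.save(f'{n}0.npy',W)
    print(n,np.array(arm.camera_model(n)['view']).round(3).tolist())
s=arm.observe(); print(s)
E
```

```text
side [[-0.339, -0.941, -0.023, 0.111], [-0.586, 0.23, -0.777, 0.417], [0.736, -0.25, -0.629, 1.261], [0.0, 0.0, 0.0, 1.0]]
top [[0.009, -1.0, 0.01, -0.099], [-0.989, -0.01, -0.15, 0.543], [0.15, -0.008, -0.989, 1.081], [0.0, 0.0, 0.0, 1.0]]
{'clock': 0.1, 'joints': array([ 1.00638488,  0.43519128,  0.02500932,  1.57401686, -0.01157589,
        1.13400353, -0.07508655]), 'dq': array([ 0.00031309, -0.00049417,  0.00091981,  0.00048902,  0.00087187,
        0.00155331,  0.000492  ]), 'joint_efforts': array([ 4.23729260e-03, -6.69125748e+01,  9.89220254e-01, -3.15145397e+01,
       -6.03015977e-02,  3.74286831e-02,  2.32236647e-05]), 'position': array([ 0.27825188, -0.55922862,  0.29149606]), 'ee_rot': array([-3.05689140e+00, -7.18545712e-01,  7.87867271e-04]), 'force': array([ 0.10734297, -0.35801152,  0.07943716]), 'ft_torque': array([ 0.00359678, -0.01050422,  0.01857924]), 'gripper_force': 0.0, 'width': 1.0006295385617467}
```

View pics/side0.png

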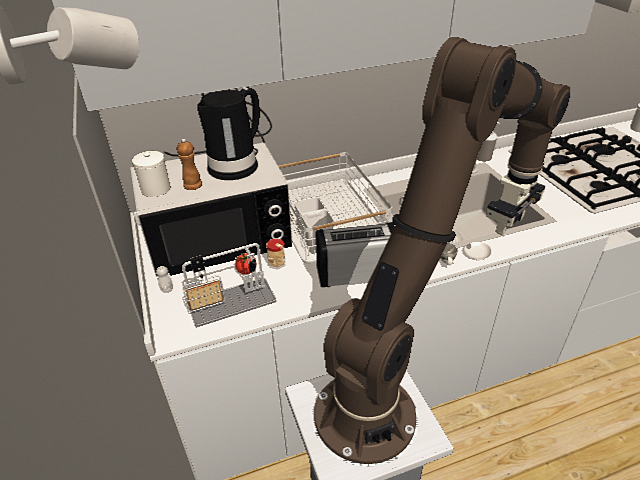

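View pics/top0.png

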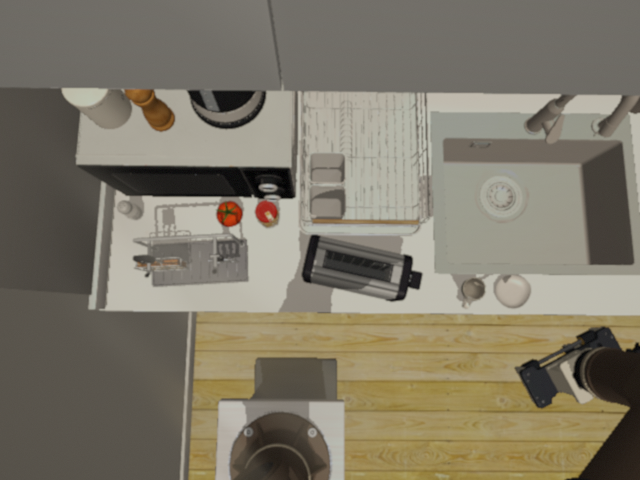

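Side view: stand at about (225,290), cage hung on its left hook at (205,290), toaster at (355,250). Top view: cage at (160,262), toaster at (358,267) with its lever at (415,280). Next I'll zoom in and measure.

Run:
```python
from h import *
t=cv2.imread('pics/top0.png'); s=cv2.imread('pics/side0.png')
a=cv2.resize(t[190:300,110:270],(800,550),interpolation=cv2.INTER_CUBIC)
b=cv2.resize(s[235:335,170:290],(720,600),interpolation=cv2.INTER_CUBIC)
cv2.imwrite('pics/ca.png',a);cv2.imwrite('pics/cb.png',b)
T=np.load('top0.npy');S=np.load('side0.npy')
# toaster top & lever
def rect(p,l):
    r=cv2.minAreaRect((p[:,:2]*1000).astype(np.float32)); print(l,len(p),np.round(r[0],1),np.round(r[1],1),round(r[2],1),'z',np.round(np.median(p[:,2]),4), 'mean',p.mean(0).round(4)); print(cv2.boxPoints(r).round(0).tolist())
R=T[225:305,298:430].reshape(-1,3)
rect(R[(R[:,2]>.155)&(R[:,2]<.18)],'toaster top T')
R2=T[265:295,408:430].reshape(-1,3); 
rect(R2[(R2[:,2]>.14)&(R2[:,2]<.156)],'lever T')
R=S[215:295,310:400].reshape(-1,3)
rect(R[(R[:,2]>.155)&(R[:,2]<.18)],'toaster top S')
for n,W,sl in (('T',T,np.s_[200:290,125:255]),('S',S,np.s_[245:325,178:280])):
    R=W[sl].reshape(-1,3); R=R[(R[:,0]>.35)&(R[:,0]<.75)]
    rect(R[(R[:,2]>.006)&(R[:,2]<.014)],'tray '+n)
    for lo,hi in((.15,.17),(.17,.2),(.2,.3)):
        q=R[(R[:,2]>lo)&(R[:,2]<hi)]
        if len(q)>3: rect(q,f'{n} {lo}')
```

```text
toaster top T 3633 [ 475.9 -189.6] [266.3 104.4] 77.6 z 0.1656 mean [ 0.4764 -0.1783  0.165 ]
[[396.0, -308.0], [498.0, -331.0], [555.0, -71.0], [453.0, -48.0]]
lever T 206 [ 448.9 -313.4] [26.4 41.8] 77.3 z 0.1505 mean [ 0.4486 -0.3126  0.1504]
[[426.0, -322.0], [466.0, -331.0], [472.0, -305.0], [431.0, -296.0]]
toaster top S 1365 [ 473.1 -174.2] [243.3 100.6] 78.7 z 0.1648 mean [ 0.471  -0.1614  0.1642]
[[400.0, -284.0], [499.0, -303.0], [546.0, -65.0], [448.0, -45.0]]
tray T 3128 [549.3 250.6] [238.6 341.6] 1.4 z 0.0095 mean [0.4999 0.2169 0.0096]
[[426.0, 419.0], [434.0, 77.0], [673.0, 83.0], [665.0, 424.0]]
T 0.15 559 [502.1 221.4] [ 85.9 230.9] 3.9 z 0.1662 mean [0.5248 0.2179 0.1657]
[[451.0, 334.0], [467.0, 103.0], [553.0, 109.0], [537.0, 339.0]]
T 0.17 126 [497.2 222.7] [ 90.7 171.5] 3.6 z 0.1775 mean [0.4826 0.2368 0.1793]
[[447.0, 305.0], [457.0, 134.0], [548.0, 140.0], [537.0, 311.0]]
T 0.2 111 [486.2 294.7] [14.3 32.5] 6.3 z 0.2134 mean [0.4855 0.2938 0.2126]
[[477.0, 310.0], [481.0, 278.0], [495.0, 279.0], [492.0, 312.0]]
tray S 1578 [564.5 223.7] [321.8 318.2] 71.8 z 0.0094 mean [0.4906 0.2148 0.0095]
[[363.0, 121.0], [665.0, 21.0], [766.0, 327.0], [464.0, 426.0]]
S 0.15 257 [499.8 224.6] [ 91.1 227.5] 3.1 z 0.1646 mean [0.5232 0.218  0.1638]
[[448.0, 336.0], [460.0, 109.0], [551.0, 113.0], [539.0, 341.0]]
S 0.17 145 [492.4 233.6] [ 86.5 189.4] 4.7 z 0.1803 mean [0.4794 0.2718 0.1823]
[[442.0, 325.0], [457.0, 136.0], [543.0, 143.0], [528.0, 332.0]]
S 0.2 83 [481.9 297.4] [16.7 34.4] 5.3 z 0.2111 mean [0.4817 0.2977 0.21  ]
[[472.0, 314.0], [475.0, 279.0], [492.0, 281.0], [489.0, 315.0]]
```

View pics/ca.png

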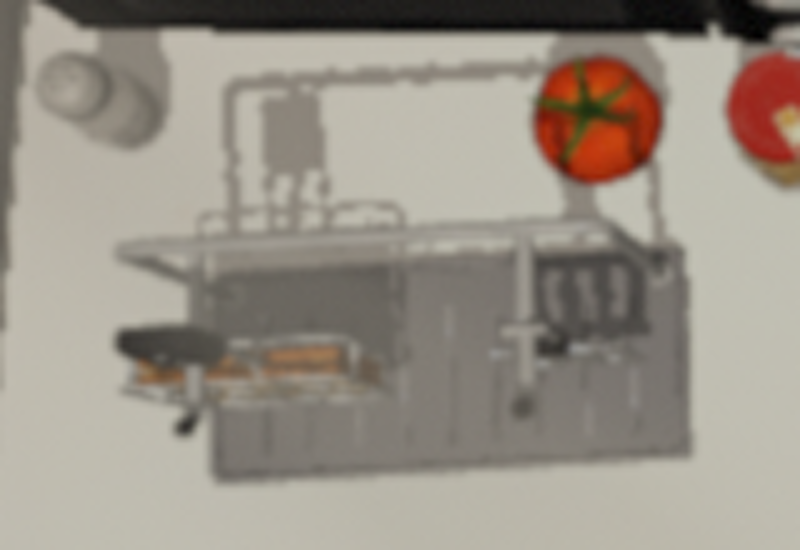

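View pics/cb.png

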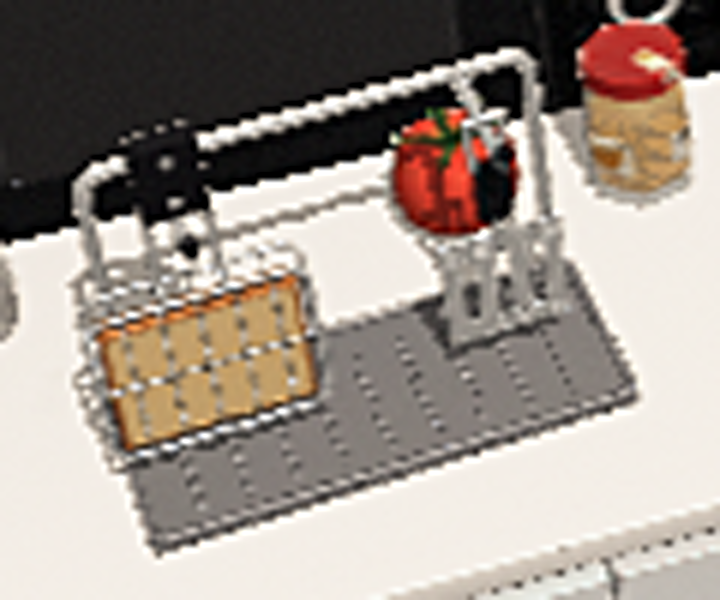

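Crops: the black grip's top is at crop (170,345) in the top view, and the cage is on the left (+y) hook with the turner on the right. The measured grip top of 0.213 matches the expected 0.214, and the lever top of 0.1505 matches 0.150. Now I'll refine the slot and toaster yaw while starting the approach.

Run:
```python
from h import *
for n,sl in (('top0',np.s_[225:305,298:430]),('side0',np.s_[215:295,310:400])):
    P=np.load(n+'.npy')[sl].reshape(-1,3); P=P[np.isfinite(P[:,0])]
    for deg in (-11,-12,-13):
        a=np.radians(deg); ey=np.array([-np.sin(a),np.cos(a)]); ex=np.array([np.cos(a),np.sin(a)])
        d=P[:,:2]-[.476,-.178]; x=d@ex*1e3; y=d@ey*1e3; z=P[:,2]
        top=(z>.159)&(z<.172)
        lo=[];hi=[];li=[];ri=[]; ys=np.arange(-60,61,10)
        for c in ys:
            xs=np.sort(x[top&(abs(y-c)<5)&(abs(x)<70)])
            if len(xs)<8: lo.append(np.nan);hi.append(np.nan);li.append(np.nan);ri.append(np.nan);continue
            lo.append(xs[0]);hi.append(xs[-1]); g=np.argmax(np.diff(xs)); li.append(xs[g]);ri.append(xs[g+1])
        print(n,deg); [print(k,np.round(v).tolist()) for k,v in (('lo',lo),('li',li),('ri',ri),('hi',hi))]
        m=top&(abs(x)<8); yy=np.sort(y[m]); g=np.argmax(np.diff(yy)); print('slot y',yy[g],yy[g+1], 'ends',yy[0],yy[-1])
    m=arm.camera_model(n[:-1]); V=np.array(m['view']); print('cam',-V[:3,:3].T@V[:3,3])
```

```text
top0 -11
lo [-47.0, -48.0, -46.0, -48.0, -46.0, -47.0, -46.0, -45.0, -47.0, -45.0, -45.0, -43.0, -44.0]
li [-17.0, -17.0, -17.0, -17.0, -16.0, -16.0, -16.0, -16.0, -15.0, -15.0, -15.0, -15.0, -14.0]
ri [19.0, 19.0, 20.0, 20.0, 20.0, 20.0, 21.0, 20.0, 21.0, 21.0, 20.0, 21.0, 20.0]
hi [49.0, 48.0, 49.0, 48.0, 48.0, 48.0, 50.0, 51.0, 51.0, 50.0, 50.0, 50.0, 50.0]
slot y -74.95025918342019 75.15729231641751 ends -123.00053768348472 121.81400232111854
top0 -12
lo [-46.0, -47.0, -45.0, -47.0, -45.0, -47.0, -46.0, -45.0, -47.0, -45.0, -46.0, -44.0, -45.0]
li [-16.0, -17.0, -16.0, -16.0, -16.0, -16.0, -16.0, -16.0, -16.0, -16.0, -16.0, -16.0, -16.0]
ri [20.0, 20.0, 20.0, 20.0, 20.0, 20.0, 21.0, 20.0, 20.0, 20.0, 19.0, 20.0, 19.0]
hi [50.0, 49.0, 50.0, 49.0, 49.0, 48.0, 50.0, 51.0, 51.0, 50.0, 50.0, 49.0, 49.0]
slot y -74.99801878422532 75.25820790579681 ends -122.96462322417008 121.42707356907178
top0 -13
lo [-45.0, -46.0, -45.0, -46.0, -46.0, -46.0, -46.0, -45.0, -48.0, -46.0, -46.0, -45.0, -47.0]
li [-15.0, -16.0, -15.0, -16.0, -16.0, -16.0, -16.0, -16.0, -16.0, -16.0, -17.0, -17.0, -17.0]
[... 989 characters left out ...]
0, 17.0, 11.0, 13.0, 15.0, 16.0, 15.0]
hi [39.0, 44.0, 47.0, 41.0, 40.0, 44.0, 40.0, 41.0, 43.0, 43.0, 38.0, 45.0, 44.0]
slot y -72.99872331092622 78.1206399854056 ends -108.37303763020762 122.98273794971414
side0 -13
lo [-43.0, -52.0, -51.0, -50.0, -48.0, -49.0, -44.0, -54.0, -52.0, -53.0, -47.0, -52.0, -51.0]
li [-9.0, -15.0, -11.0, -14.0, -16.0, -15.0, -14.0, -16.0, -16.0, -13.0, -19.0, -17.0, -16.0]
ri [18.0, 14.0, 15.0, 16.0, 14.0, 17.0, 11.0, 17.0, 11.0, 12.0, 14.0, 16.0, 14.0]
hi [40.0, 42.0, 48.0, 43.0, 40.0, 44.0, 40.0, 41.0, 43.0, 43.0, 37.0, 44.0, 43.0]
slot y -72.95791302416809 75.89247161255729 ends -104.79572748451297 122.87260179827338
cam [-0.64675349  0.3234975   1.1190903 ]
```

Request:
send_rows(motion="0 0.04 0.03 0.03 0 0 -5; 0 0.04 0.03 0.03 0 0 -5; 0 0.04 0.04 0.02 0 0 -5; 0 0.03 0.05 0.01 0 0 -5; 0 0.01 0.06 0 0 0 -1.5")

```text
clock: 0.72
position: [0.4404, -0.3477, 0.3824]
ee_rot: [3.138, 0.135, 0.002]
force: [1.2, 0.4, -0.2]
width: 0.998
gripper_force: 0.0
```

Request:
send_rows(motion="0 0.01 0.06 0 0 0 0; 0 0.01 0.06 0 0 0 0; 0 0.01 0.06 0 0 0 0; 0 0.01 0.06 0 0 0 0; 0 0 0.06 0 0 0 0")

```text
clock: 1.35
position: [0.4785, -0.0475, 0.382]
ee_rot: [-3.139, -0.136, 0.0]
force: [0.3, 0.6, -0.7]
width: 1.0
gripper_force: 0.0
```

Request:
send_rows(motion="0 0 0.06 0 0 0 0; 0 0 0.06 0 0 0 0; 0 0 0.06 0 0 0 0; 0 0 0.06 0 0 0 0; 0 0 0.06 0 0 0 0")

```text
clock: 1.98
position: [0.4781, 0.2521, 0.3821]
ee_rot: [3.138, 0.135, -0.0]
force: [0.5, 0.2, 0.5]
width: 1.001
gripper_force: 0.0
```

Request:
send_rows(motion="0 0.003 0.03 0 0 0 0; 0 0 0.01 0 0 0 0; 0 0 0 0 0 0 0; 0 0 0 0 0 0 0")

```text
clock: 2.48
position: [0.4819, 0.2887, 0.3822]
ee_rot: [3.138, 0.132, 0.0]
force: [0.3, 0.0, 0.2]
width: 1.003
gripper_force: 0.0
```

Request:
send_rows(motion="0 0.002 0.007 -0.03 0 0 0; 0 0 0 -0.03 0 0 0; 0 0 0 -0.03 0 0 0; 0 0 0 -0.02 0 0 0; 0 0 0 0 0 0 0")

```text
clock: 3.1
position: [0.4833, 0.2955, 0.2712]
ee_rot: [3.137, 0.133, -0.003]
force: [-0.6, 0.3, -0.1]
width: 1.0
gripper_force: 0.0
```

Run:
```python
from h import *
s=cv2.imread
im,W=cloud('side'); im2,W2=cloud('top')
cv2.imwrite('pics/c1.png',np.hstack([cv2.resize(im[200:330,150:280],(400,400)),cv2.resize(im2[180:310,100:230],(400,400))]))
print(arm.observe()['position'],arm.observe()['force'])
```

```text
[0.48398561 0.29677286 0.27311759] [-0.24931823  0.05832907  0.30734332]
```

View pics/c1.png

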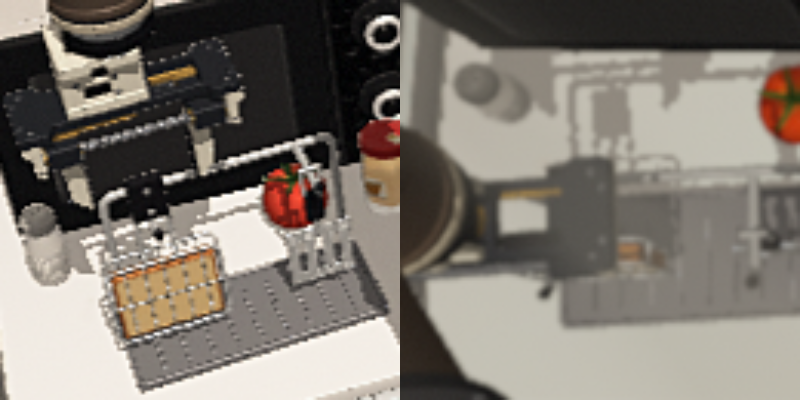

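The fingers, at crop (35,160) and (225,110), straddle the grip at (150,195). Descend and close.

Request:
send_rows(motion="0 0 0 -0.02 0 0 0; 0 0 0 -0.012 0 0 0; 0 0 0 0 0 0 0; 0.75 0 0 0 0 0 0; 0.75 0 0 0 0 0 0", force=25)

```text
clock: 3.82
position: [0.4837, 0.2977, 0.2409]
ee_rot: [-3.138, -0.136, -0.001]
force: [0.9, 0.4, -0.5]
width: 0.832
gripper_force: 0.0
```

Request:
send_rows(motion="0.75 0 0 0 0 0 0; 0.75 0 0 0 0 0 0; 0.75 0 0 0 0 0 0; 0.75 0 0 0 0 0 0; 0.75 0 0 0 0 0 0")

```text
clock: 4.45
position: [0.4836, 0.2972, 0.2403]
ee_rot: [3.138, 0.135, 0.0]
force: [0.1, -1.3, 1.8]
width: 0.368
gripper_force: 25.0
```

Request:
send_rows(motion="0.75 0 0 0.012 0 0 0; 0.75 0 0 0.012 0 0 0; 0.75 0 0 0 0 0 0; 0.75 0 0 0 0 0 0", force=30)

```text
clock: 4.95
position: [0.4834, 0.2974, 0.2643]
ee_rot: [3.139, 0.136, 0.0]
force: [-0.5, -0.3, -1.2]
width: 0.365
gripper_force: 30.0
```

Request:
send_rows(motion="0.75 -0.02 -0.0014 0 0 0 0; 0.75 -0.02 -0.0014 0 0 0 0; 0.75 -0.02 -0.0014 0 0 0 0; 0.75 -0.02 -0.0014 0 0 0 0; 0.75 0 0 0 0 0 0")

```text
clock: 5.58
position: [0.4022, 0.2918, 0.2641]
ee_rot: [3.138, 0.138, -0.001]
force: [0.0, 0.1, -0.9]
width: 0.366
gripper_force: 30.0
```

Request:
send_rows(motion="0.75 0 0 0.04 0 0 0; 0.75 0 0 0.05 0 0 0; 0.75 0 0 0.04 0 0 0; 0.75 0 -0.02 0.03 0 0 0; 0.75 0.01 -0.04 0 0 0 -3")

```text
clock: 6.2
position: [0.4143, 0.2331, 0.4267]
ee_rot: [-3.138, -0.057, -0.006]
force: [0.7, -0.4, -3.1]
width: 0.37
gripper_force: 30.0
```

Request:
send_rows(motion="0.75 0.01 -0.05 0 0 0 -3; 0.75 0.01 -0.05 0 0 0 -3; 0.75 0.01 -0.05 0 0 0 -3; 0.75 0.01 -0.05 0 0 0 -3; 0.75 0.01 -0.05 0 0 0 -2")

```text
clock: 6.82
position: [0.4641, -0.0204, 0.4243]
ee_rot: [3.124, -0.333, 0.001]
force: [1.6, -0.6, -1.9]
width: 0.368
gripper_force: 30.0
```

Request:
send_rows(motion="0.75 0.01 -0.05 0 0 0 0; 0.75 0.004 -0.05 0 0 0 0; 0.75 0 -0.04 0 0 0 0; 0.75 0 -0.02 0 0 0 0; 0.75 0 0 0 0 0 0")

```text
clock: 7.45
position: [0.4774, -0.1805, 0.4239]
ee_rot: [3.123, -0.336, -0.001]
force: [-1.2, 0.4, -2.1]
width: 0.371
gripper_force: 30.0
```

Request:
send_rows(motion="0.75 0 0 0 0 0 0; 0.75 0 0 0 0 0 0")

```text
clock: 7.7
position: [0.4778, -0.1771, 0.4243]
ee_rot: [-3.124, 0.327, -0.0]
force: [-0.5, 0.1, -1.5]
width: 0.368
gripper_force: 30.0
```

Run:
```python
from h import *
im,W=cloud('side'); im2,W2=cloud('top')
np.save('side2.npy',W);np.save('top2.npy',W2)
cv2.imwrite('pics/c2.png',np.hstack([cv2.resize(im[170:300,290:420],(400,400)),cv2.resize(im2[190:320,290:420],(400,400))]))
s=arm.observe();print(s['position'],s['ee_rot'],s['clock'])
```

```text
[ 0.47763074 -0.17730381  0.42431534] [-3.12442814e+00  3.27240482e-01 -1.59389619e-04] 7.8
```

View pics/c2.png

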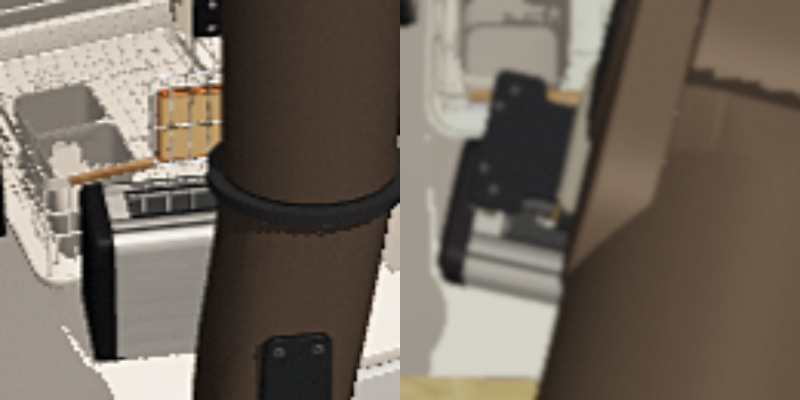

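The side view shows the cage's +y half above the slot, at crop (190,120), with its edge at x=155. I'll check its position and tilt from that depth relative to the slot.

Run:
```python
from h import *
W=np.load('side2.npy'); R=W[170:240,320:365].reshape(-1,3)
a=np.radians(-12); ey=np.array([-np.sin(a),np.cos(a)]); ex=np.array([np.cos(a),np.sin(a)])
d=R[:,:2]-[.476,-.178]; x=d@ex*1e3;y=d@ey*1e3;z=R[:,2]
m=(abs(x)<40)&(abs(y)<80)&(z>.195)&(z<.32)
print(m.sum(), 'z',np.percentile(z[m],[0,1,5,50,100]).round(3),'y',np.percentile(y[m],[0,50,95,99,100]).round(1))
for zz in np.arange(.2,.32,.015):
    k=m&(z>=zz)&(z<zz+.015)
    if k.sum()>5: print(zz.round(3),k.sum(),np.percentile(x[k],[2,25,50,75,98]).round(1))
k=m&(z<.3)&(abs(x+9)<8); print(k.sum(),'x=a+b*y+c*z',np.linalg.lstsq(np.c_[np.ones(k.sum()),y[k],z[k]*1e3-260],x[k],rcond=None)[0])
```

```text
612 z [0.214 0.216 0.221 0.266 0.316] y [-9.4 27.  56.8 57.7 57.9]
0.215 75 [-10.   -5.7  -4.4  -1.9  10.9]
0.23 94 [-11.   -6.2  -4.1  -2.1  10.4]
0.245 85 [-10.3  -6.8  -4.6  -2.8   8.8]
0.26 103 [-10.4  -5.9  -4.2  -1.6  10.7]
0.275 111 [-12.1  -6.6  -4.6  -2.   10.1]
0.29 110 [-10.9  -4.9  -1.2   6.   15.4]
0.305 33 [-9.5 -6.1  6.2 10.4 14.6]
436 x=a+b*y+c*z [-4.96931253e+00 -7.58700162e-03 -2.34158431e-03]
```

Cage is upright and centred in the slot to about 1–2 mm. Lower it while watching forces.

Request:
send_rows(motion="0.75 -0.001 0 -0.02 0 0 0; 0.75 0 0 -0.02 0 0 0; 0.75 0 0 -0.01 0 0 0; 0.75 0 0 -0.01 0 0 0; 0.75 0 0 0 0 0 0")

```text
clock: 8.43
position: [0.4763, -0.178, 0.3639]
ee_rot: [-3.124, 0.329, 0.001]
force: [0.0, 0.4, -1.3]
width: 0.363
gripper_force: 30.0
```

Request:
send_rows(motion="0.75 0 0 -0.01 0 0 0; 0.75 0 0 -0.01 0 0 0; 0.75 0 0 -0.01 0 0 0; 0.75 0 0 0 0 0 0")

```text
clock: 8.93
position: [0.476, -0.178, 0.3332]
ee_rot: [-3.124, 0.33, 0.003]
force: [-0.3, -0.2, -1.8]
width: 0.371
gripper_force: 30.0
```

Underside is about 0.123 and there's no contact. Continue.

Request:
send_rows(motion="0.75 0 0 -0.01 0 0 0; 0.75 0 0 -0.006 0 0 0; 0.75 0 0 0 0 0 0; 0.75 0 0 0 0 0 0")

```text
clock: 9.43
position: [0.4766, -0.1782, 0.3184]
ee_rot: [3.124, -0.33, 0.0]
force: [1.1, -0.5, -2.2]
width: 0.373
gripper_force: 30.0
```

Request:
send_rows(motion="0.75 0 0 -0.004 0 0 0; 0.75 0 0 0 0 0 0; 0.75 0 0 0 0 0 0")

```text
clock: 9.8
position: [0.4765, -0.1782, 0.3143]
ee_rot: [3.124, -0.33, 0.0]
force: [0.2, -1.1, -1.2]
width: 0.366
gripper_force: 30.0
```

Request:
send_rows(motion="0.75 0 0 -0.003 0 0 0; 0.75 0 0 0 0 0 0; 0.75 0 0 0 0 0 0")

```text
clock: 10.18
position: [0.4764, -0.1782, 0.3112]
ee_rot: [3.124, -0.33, -0.0]
force: [-0.7, -0.7, -1.5]
width: 0.367
gripper_force: 30.0
```

Request:
send_rows(motion="0.75 0 0 -0.002 0 0 0; 0.75 0 0 0 0 0 0; 0.75 0 0 0 0 0 0")

```text
clock: 10.55
position: [0.4766, -0.1783, 0.3096]
ee_rot: [3.124, -0.33, 0.001]
force: [-0.9, -0.5, 3.8]
width: 0.363
gripper_force: 30.0
```

Request:
send_rows(motion="0.75 0 0 -0.002 0 0 0; 0.75 0 0 0 0 0 0; 0.75 0 0 0 0 0 0")

```text
clock: 10.92
position: [0.4766, -0.1782, 0.3073]
ee_rot: [3.124, -0.33, 0.001]
force: [-0.3, -0.8, 3.5]
width: 0.372
gripper_force: 30.0
```

```bash
python3 -c "
from h import *
f=[]
for i in range(6): arm.get_image('side'); f.append(arm.observe()['force'])
print(np.mean(f,0))"
```

```text
[-0.26101076 -0.81149673  3.35989301]
```

Contact: the carriage yields at about 5 N, as specified. Back up 2 mm and open.

Request:
send_rows(motion="0.75 0 0 0.002 0 0 0; 0.75 0 0 0 0 0 0; 0.5 0 0 0 0 0 0; 0.5 0 0 0 0 0 0; 0.4 0 0 0 0 0 0", force=10)

```text
clock: 11.85
position: [0.4763, -0.1779, 0.3089]
ee_rot: [-3.124, 0.329, 0.001]
force: [-1.2, -0.4, 0.4]
width: 0.561
gripper_force: 0.0
```

Request:
send_rows(motion="0.2 0 0 0 0 0 0; 0.1 0 0 0 0 0 0; 0.1 0 0 0 0 0 0; 0.1 0 0 0 0 0 0")

```text
clock: 12.35
position: [0.4765, -0.1781, 0.3093]
ee_rot: [3.124, -0.33, 0.0]
force: [0.1, -0.3, 0.9]
width: 0.898
gripper_force: 0.0
```

Request:
send_rows(motion="0.1 0 0 0.02 0 0 0; 0.1 0 0 0.03 0 0 0; 0.1 0 0 0.04 0 0 0; 0.1 0 0 0.03 0 0 0; 0.1 0 0 0 0 0 0")

```text
clock: 12.98
position: [0.4772, -0.1784, 0.4316]
ee_rot: [3.123, -0.33, 0.007]
force: [-0.3, 0.3, -0.2]
width: 0.903
gripper_force: 0.0
```

Run:
```python
from h import *
im,W=cloud('side'); im2,W2=cloud('top')
np.save('side3.npy',W);np.save('top3.npy',W2)
cv2.imwrite('pics/c3.png',np.hstack([cv2.resize(im[170:300,290:420],(400,400)),cv2.resize(im2[190:320,290:420],(400,400))]))
s=arm.observe();print(s['position'],s['force'],s['clock'])
```

```text
[ 0.47633683 -0.17811908  0.42890874] [-0.49597167 -0.01161794 -0.05371918] 13.075
```

View pics/c3.png

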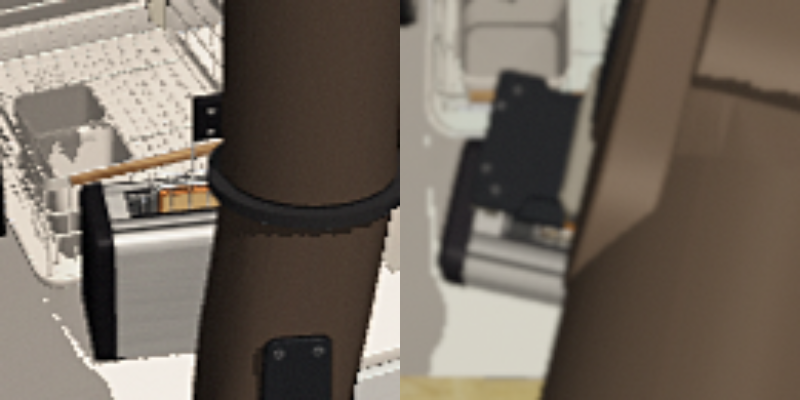

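The cage stands upright in the slot with its grip at crop (207,117) and the toast showing at (190,197). For the lever, I'll check what lies around a gripper turned 90°, which gives the narrow finger side facing the toaster.

Run:
```python
from h import *
a=np.radians(-12); ey=np.array([-np.sin(a),np.cos(a)]); ex=np.array([np.cos(a),np.sin(a)])
for n in('top0','side0'):
    P=np.load(n+'.npy').reshape(-1,3); d=P[:,:2]-[.447,-.312]; x=d@ex;y=d@ey
    k=(abs(x)<.115)&(abs(y)<.055)&(P[:,2]<.4)
    for lo in (-.115,-.06,.05,.08,.1): 
        j=k&(x>lo)&(x<lo+.03); print(n,lo,j.sum(),P[j,2].max() if j.any() else None)
W=np.load('side3.npy');R=W[190:225,345:362].reshape(-1,3);R=R[(R[:,2]>.23)&(R[:,2]<.3)&(R[:,0]<.55)];print('grip',len(R),np.percentile(R,[2,50,98],axis=0).round(3).tolist())
print(arm.observe()['joints'].round(2))
```

```text
top0 -0.115 152 0.0037653358374586023
top0 -0.06 527 0.17150221377622485
top0 0.05 194 0.16556421604254645
top0 0.08 447 0.00812641090235857
top0 0.1 227 0.006968882905028052
side0 -0.115 0 None
side0 -0.06 116 0.17025821467193508
side0 0.05 0 None
side0 0.08 0 None
side0 0.1 0 None
grip 153 [[0.467, -0.186, 0.236], [0.474, -0.171, 0.264], [0.483, -0.159, 0.288]]
[ 0.26  0.16 -0.01  1.62  0.    1.36 -1.53]
```

Surroundings are clear. Move over the lever, turning +90° and shutting the gripper.

Request:
send_rows(motion="0.1 -0.003 -0.015 0 0 0 10; 0.1 -0.003 -0.015 0 0 0 10; 0.1 -0.003 -0.015 0 0 0 10; 0.1 -0.003 -0.015 0 0 0 10; 0.1 -0.003 -0.015 0 0 0 10")

```text
clock: 13.7
position: [0.4609, -0.2535, 0.4278]
ee_rot: [-2.966, -1.03, 0.003]
force: [0.5, 0.3, -0.1]
width: 0.902
gripper_force: 0.0
```

Request:
send_rows(motion="1 -0.003 -0.015 0 0 0 10; 1 -0.003 -0.015 0 0 0 10; 1 -0.003 -0.015 0 0 0 10; 1 -0.005 -0.017 0 0 0 10; 1 0 0 0 0 0 0")

```text
clock: 14.32
position: [0.4465, -0.3162, 0.4278]
ee_rot: [-2.444, -1.97, 0.002]
force: [-0.3, -0.9, 0.1]
width: 0.402
gripper_force: 0.0
```

Request:
send_rows(motion="1 0 0 -0.03 0 0 0; 1 0 0 -0.03 0 0 0; 1 0 0 -0.03 0 0 0; 1 0 0 -0.02 0 0 0; 1 0 0 0 0 0 0")

```text
clock: 14.95
position: [0.4469, -0.3137, 0.3174]
ee_rot: [-2.442, -1.97, 0.002]
force: [-0.2, 0.3, 0.8]
width: 0.003
gripper_force: 0.0
```

Request:
send_rows(motion="1 0 0 -0.03 0 0 0; 1 0 0 -0.02 0 0 0; 1 0 0 -0.02 0 0 0; 1 0 0 0 0 0 0; 1 0 0 0 0 0 0")

```text
clock: 15.58
position: [0.4481, -0.3152, 0.2505]
ee_rot: [2.442, 1.974, 0.001]
force: [-0.0, 0.0, 0.0]
width: 0.005
gripper_force: 0.0
```

Run:
```python
from h import *
im2,W2=cloud('top')
cv2.imwrite('pics/c4.png',cv2.resize(im2[210:330,330:450],(600,600)))
s=arm.observe();print(s['position'],s['ee_rot'],s['force'],s['width'],s['clock'])
```

```text
[ 0.44814308 -0.3153173   0.25056184] [2.44157318e+00 1.97405523e+00 1.21571010e-03] [ 0.27382862  0.21416663 -0.48771733] 0.007381105325134766 15.625
```

View pics/c4.png

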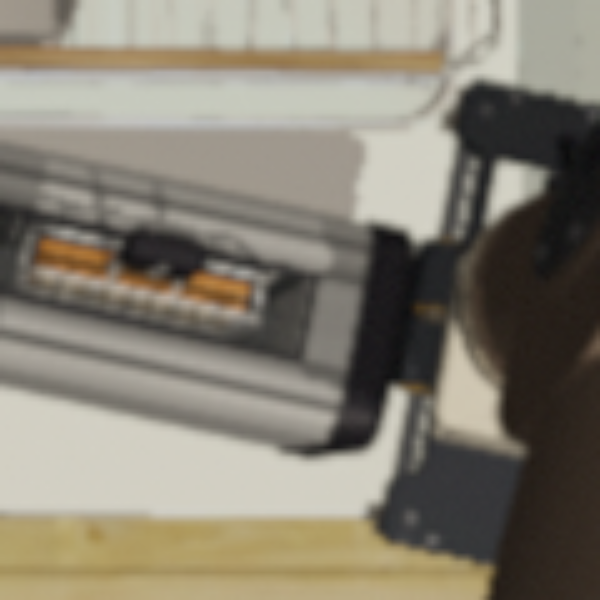

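The cage sits centred in the slot at crop (150,265), and the shut fingers are over the lever, clear of the end face at x≈400. Press.

Request:
send_rows(motion="1 0 0 -0.015 0 0 0; 1 0 0 -0.015 0 0 0; 1 0 0 -0.008 0 0 0; 1 0 0 0 0 0 0")

```text
clock: 16.12
position: [0.4471, -0.315, 0.2105]
ee_rot: [-2.441, -1.975, 0.001]
force: [-1.2, 0.6, 4.3]
width: 0.008
gripper_force: 1.8
```

Request:
send_rows(motion="1 0 0 -0.008 0 0 0; 1 0 0 -0.008 0 0 0; 1 0 0 -0.006 0 0 0; 1 0 0 0 0 0 0")

```text
clock: 16.62
position: [0.4474, -0.3153, 0.1907]
ee_rot: [2.442, 1.975, 0.0]
force: [-5.0, 1.7, 13.6]
width: 0.004
gripper_force: 7.1
```

Request:
send_rows(motion="1 0 0 -0.005 0 0 0; 1 0 0 -0.004 0 0 0; 1 0 0 0 0 0 0; 1 0 0 0 0 0 0")

```text
clock: 17.12
position: [0.4474, -0.3152, 0.1809]
ee_rot: [2.442, 1.976, 0.0]
force: [-1.5, 1.6, 6.0]
width: 0.005
gripper_force: 3.4
```

Request:
send_rows(motion="1 0 0 -0.002 0 0 0; 1 0 0 -0.002 0 0 0; 1 0 0 0 0 0 0; 1 0 0 0 0 0 0")

```text
clock: 17.62
position: [0.4474, -0.3152, 0.1769]
ee_rot: [2.442, 1.976, 0.0]
force: [-1.9, 0.5, 7.9]
width: 0.005
gripper_force: 3.6
```

Request:
send_rows(motion="1 0 0 0.006 0 0 0; 1 0 0 0.02 0 0 0; 1 0 0 0.04 0 0 0; 1 0 0 0.06 0 0 0; 1 0 -0.04 0.04 0 0 0")

```text
clock: 18.25
position: [0.4489, -0.3529, 0.3455]
ee_rot: [2.436, 1.981, 0.004]
force: [1.4, -0.6, -1.7]
width: 0.005
gripper_force: 0.0
```

Request:
send_rows(motion="1 -0.02 -0.05 0 0 0 0; 1 -0.02 -0.05 0 0 0 0; 1 0 -0.05 0 0 0 0; 1 0 -0.05 0 0 0 0; 1 0 0 0 0 0 0")

```text
clock: 18.88
position: [0.4053, -0.5589, 0.3409]
ee_rot: [-2.447, -1.97, 0.003]
force: [0.2, 0.5, 0.5]
width: 0.007
gripper_force: 0.0
```

Run:
```python
from h import *
im,W=cloud('side'); im2,W2=cloud('top')
cv2.imwrite('pics/c5.png',np.hstack([cv2.resize(im[205:335,170:430],(400,200)),cv2.resize(im2[190:320,120:430],(400,200))]).repeat(2,0))
a=np.radians(-12); ey=np.array([-np.sin(a),np.cos(a)]); ex=np.array([np.cos(a),np.sin(a)])
P=W2.reshape(-1,3); d=P[:,:2]-[.448,-.313];x=d@ex;y=d@ey; k=(abs(x)<.015)&(abs(y)<.009)
print('lever z',np.percentile(P[k,2],[5,50,95]))
R=W2[225:305,298:430].reshape(-1,3); k=(R[:,2]>.23)&(R[:,2]<.32); print('grip',k.sum(),R[k].mean(0) if k.any() else 0)
d=R[:,:2]-[.477,-.178];k=(np.hypot(*d.T)<.03)&(R[:,2]<.32); print('max z by slot centre',np.percentile(R[k,2],[50,95,99]), R[k&(R[:,2]>.235)].mean(0))
T0=np.load('top0.npy'); 
for n,s in(('tomato',np.s_[205:222,222:238]),('jar',np.s_[203:220,258:274]),('cup',np.s_[282:297,465:480]),('turner',np.s_[238:262,215:240])): print(n,np.nanmean(abs(W2[s]-T0[s])))
s=arm.observe();print(s['position'],s['force'],s['clock'])
```

```text
lever z [0.11442306 0.11772199 0.12078086]
grip 119 [ 0.47794739 -0.17752436  0.24894387]
max z by slot centre [0.16493329 0.25182691 0.25341245] [ 0.47812771 -0.17762146  0.24952105]
tomato 0.0011215560904149762
jar 0.0010020230344284834
cup 0.0011665091908851764
turner 0.0010820712980588905
[ 0.40741435 -0.55512078  0.34163722] [ 0.31747524  0.34942055 -0.19311414] 18.975
```

View pics/c5.png

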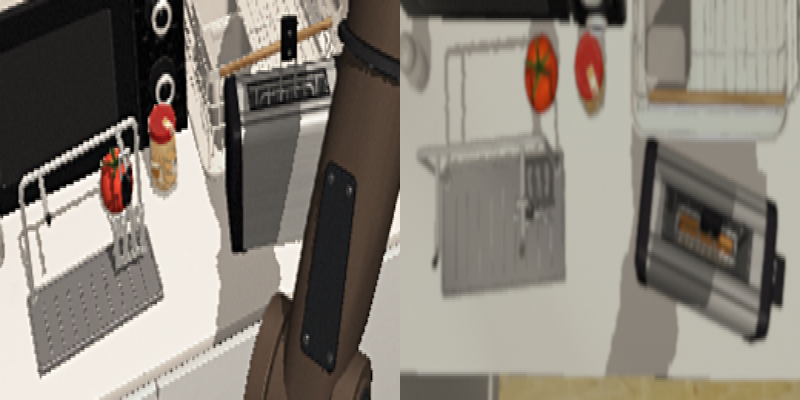

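The lever has stayed latched, with its top at 0.117 (0.034 down). The cage is upright in the slot and sank with the carriage (grip top 0.251), and the other things haven't moved. Handing in.

```bash
python3 -c "
from cell import arm
print(arm.sign_off())"
```

```text
the job is handed in; nothing more can be done
None
```

The job is handed in at about 19 s: the cage stands upright in the toaster slot, the lever is latched down, and the turner, jar, tomato and cup are where they were.

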